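# Load bronze samples into a sprung sample feeder

### The job

Load the sample feeder for the analyser: draw the blue sprung follower all the way back by its red-capped post until it stays back by itself, slide the two resin blocks with green bronze fragments off the grey ledge so that they drop flat into the track, fragment side up, then set the follower free so that it closes and presses both blocks up against the front stop. Leave the block with the orange clay fragment where it lies on the ledge, and do not disturb the bottle, jar and brush.

Things in the scene. Friction and masses are not known exactly. Their poses are not given: they have to be found in the camera images.
- feeder: sample feeder, fixed to the bench, base plate 216 mm (x) by 330 (y); origin at bench height. Its x points away from the robot, across the ledge and then the track (yaw within 17 degrees), y along the track, z up. Grey ledge on the robot's side, open track beyond it. White reading head beyond the front stop, feeder y -138 to -184 mm, top z = 44. Beyond the far wall a spring strut, pinned to the follower, swings as it moves; its top is at z = 54
- ledge_edge (a point): middle of the ledge's edge over the track, on the ledge's flat top; at x = -12, y = -46, z = 28 mm in the feeder's frame, same axes. The ledge spans 60 mm back from this edge (towards -x) and 94 to 106 mm either way along y, with no rim, so a block can be pushed straight across (+x) into the track: 48 mm wide, its floor 18 mm below the ledge's top, the far wall's top 12 mm above it
- front_stop (a point): front end of the track: on its floor, at mid-width, on the stop's face; at x = 12, y = -130, z = 10 mm in the feeder's frame, same axes. The track runs from here along +y; the stop and far wall rise 30 mm over its floor. The blue follower slides in it, filling its width, 24 mm high, 50 mm long
- follower (a joint): follower's travel back (along feeder +y) from the front stop, m: 0 shut, 0.172 fully back; its front face is this far from the stop. Spring: 4 to 7 N towards 0, damped (50 N per m/s). Past 0.157 the spring goes over centre: it runs to 0.172 and stays, held by about 2.5 N; pushed forward past 0.157 it runs shut by itself, at about 0.1 m/s, onto what is in the track (two blocks: 0.072)
- follower_knob (a point): on the axis of the follower's upright post, at the underside of its red cap: feeder x = 20, z = 76 mm, 35 mm behind the follower's front face. Steel post 14 mm in diameter, standing free from z = 45 (a lug to the strut lies below that) to 76, red cap 18 mm in diameter from 76 to 88. It can be pushed from either side or gripped, and moves only along the feeder's y
- bronze_a: resin sample block, cream, 40 mm (its x) by 36 (its y) by 14 high, about 30 g, a flat green (bronze) fragment showing in its top; origin at the centre of its underside, z up out of the fragment face. Starts loose on the feeder's ledge, fragment up, its y roughly along the feeder's y, in any of the three places, centre near feeder x = -38 mm and y = -102, -46 or 10 mm
- bronze_b: resin sample block, cream, 40 mm (its x) by 36 (its y) by 14 high, about 30 g, a flat green (bronze) fragment showing in its top; origin at the centre of its underside, z up out of the fragment face. Starts loose on the feeder's ledge, fragment up, its y roughly along the feeder's y, in any of the three places, centre near feeder x = -38 mm and y = -102, -46 or 10 mm
- clay: resin sample block, cream, 40 mm (its x) by 36 (its y) by 14 high, about 30 g, a flat orange (fired clay) fragment showing in its top; origin at the centre of its underside, z up out of the fragment face. Starts loose on the feeder's ledge, fragment up, its y roughly along the feeder's y, in any of the three places, centre near feeder x = -38 mm and y = -102, -46 or 10 mm. To be left alone
- bottle: bystander: a clear water bottle with green label, 64 mm across, 200 mm tall, left of the feeder; origin at the centre of its underside
- jar: bystander: an amber jar with black cap, 60 mm across, 70 mm tall, right of the feeder; origin at the centre of its underside
- brush: bystander: a small brush lying on the bench left of the feeder, roughly along world x; origin on the bench under it
There are look-alikes about, which are no part of the job. Leave any yellow look-alike of the bronze_b alone. What is shaped like the bronze_a but black is not meant.

How it is judged:
On the way, in this order (a step that is already met when the one before it is completed fails the run):
1. the follower is drawn back past its over-centre point and stays there (value of joint follower above 0.162 m), for 0.2 s.
2. both bronze blocks have dropped into the track, fragment up, with the follower still back (x of each of bronze_a, bronze_b in the frame of feeder above 0.002 m and z of each of bronze_a, bronze_b in the frame of feeder below 0.018 m and y of bronze_a in the frame of feeder between -0.13 and 0.04 m and angle between each of bronze_a, bronze_b's own z axis and vertical below 0.4 rad and y of bronze_b in the frame of feeder between -0.13 and 0.04 m and value of joint follower above 0.157 m), for 0.2 s.
At the end, for the whole second after the job is handed in: both bronze blocks lie flat (within 0.1 rad) in the track on its floor, fragment up, at rest, pressed together against the front stop by the follower (joint between 0.066 and 0.077 m); the clay block still on the ledge within 20 mm of where it was (x of bronze_a in the frame of feeder between 0.004 and 0.02 m and z of each of bronze_a, bronze_b in the frame of feeder below 0.013 m and y of bronze_a in the frame of feeder between -0.13 and 0.04 m and angle between each of bronze_a, bronze_b's own z axis and vertical below 0.1 rad and x of bronze_b in the frame of feeder between 0.004 and 0.02 m and y of bronze_b in the frame of feeder between -0.13 and 0.04 m and value of joint follower between 0.066 and 0.077 m and linear speed of each of bronze_a, bronze_b below 0.02 m/s and z of clay in the frame of feeder above 0.024 m and distance of clay from where it was at the start of the episode below 0.02 m); the robot touches nothing.
It fails at once if the clay block is shifted more than 20 mm (distance of clay from where it was at the start of the episode above 0.02 m).
It fails at once if the bottle is shifted more than 20 mm (distance of bottle from where it was at the start of the episode above 0.02 m).
It fails at once if the jar is shifted more than 20 mm (distance of jar from where it was at the start of the episode above 0.02 m).
It fails at once if the brush is shifted more than 20 mm (distance of brush from where it was at the start of the episode above 0.02 m).
It also fails if it takes over 72 s, if anything falls off the work surface, if the arm or the gripper's body presses on something with over 40 N, if the wrist force passes 120 N, or if a joint passes its speed limit or range.

### The arm

A 7-joint arm with a two-finger parallel gripper is mounted at the origin on the work surface. World frame = base frame: x ahead of the robot, y to its left, z up, the work surface at z = 0. Lengths are in m, angles in rad, forces in N, time in s.
With the tool pointing down it reaches from about 0.425 to 0.875 m from the base axis. Payload 4.7 kg.
Tool frame: the origin (TCP) lies midway between the tips of the shut fingers; the grasp point (between the pads) lies ctrl.grasp_offset behind it (ctrl.grasp_offset is the distance from the TCP to the grasp point, in m); z points along the fingers, y is the line along which they close (so a half turn about z gives the same grasp; the last joint's range is limited). The gripper opens to 87 mm and grips with 3 to 60 N. Pads are 19 mm wide; open, the fingers measure 117 mm over their backs; the gripper's body (75 mm by 190 mm) begins 51 mm behind the grasp point.
Start: joints at [1.336, 0.321, -0.07, 1.45, 0.023, 1.371, -0.057], TCP at [0.16, -0.63, 0.201] pointing down, gripper open.
Joint ranges: [-2.86, 2.86], [-0.3, 2.09], [-1.38, 1.24], [0.06, 2.45], [-1.56, 4.7], [0.09, 2.05], [-2.69, 2.69]. Speed limits (rad/s): [2.57, 2.57, 3.14, 3.14, 3.14, 3.14, 3.14].

### API

Orientations are given as a rotation vector (axis times angle).
In Python, from bench import ctrl gives the robot as it stands. The module is installed in compiled form; this text tells all that it offers.
- The arm moves only by the tool jog_arm, never from a script. Its argument "moves" is one flat list of numbers, 7 for each row, row after row: the shift along the tool's x, y, z in units of 30 cm (1.0 is 30 cm), then the turn, a rotation vector about the tool's x, y, z in units of 60 degrees (1.0 is 60 degrees), then the gripper's target within -1 to 1 (fully open at 1, half-way at 0, shut at -1). In form: [x, y, z, wx, wy, wz, fingers, x, y, z, wx, wy, wz, fingers, ...]. A call has exactly 8 rows; each row is the pose to reach, as a shift and turn from the pose commanded when the call began, along the tool's axes at that moment; what a row does not reach only later rows make up. A row lasts 1/8 s, in which the tool goes at most 62.5 mm and 10.7 degrees, less where a joint would pass 70% of its speed; a pose out of reach is approached as far as the arm can. A call with a number of a shift or a turn outside -1 to 1 is refused whole. A call with a gripper value outside its range is refused whole. The fingers move at their own pace and stop on an object; "newtons" is the grip in N (left out, the last holds). Time passes only in rows, so rows that repeat a pose let the fingers close, or fill a call up. It gives the time, the measured TCP pose, the force, the opening and the grip force at its end, in the units of the state.
- ctrl.get_state(): the state, without advancing time (a new reading comes with each control period).
- ctrl.get_image(name): name is "scene" or "side" or "wrist"; returns a dict with "pixels" (420x560x3 uint8, red, green, blue), "fx", "fy", "cx", "cy" (pixels), "xyz" and "rotation" of the camera in the world; the wrist camera has in their place "tool_from_camera" (4x4, takes a point from camera to tool coordinates, whose origin is the TCP and whose axes are the flange's). Camera axes: x right, y up, looking along -z (the intrinsics and any distortion apply to the point x, -y, -z); pixel columns grow to the right and rows downward; lengths in m; the calibration is good to about 2 mm. A picture is of the moment at which its call begins: read the wrist's pose just before it. There is no depth.
- ctrl.close_job(): hands the job in; it is judged then, once.
The state is a dict: "time": time; "joint_positions": joint angles; "qd": joint speeds; "joint_torque": joint torques, N m; "position": TCP position; "tool_rot": TCP orientation; "ft_force": force on the tool from outside, world axes, zero at the start; "torque": the same for the moment, N m; "grip_width": opening from 0.0 (shut) to 1.0 (fully open); "grip_force": force on a finger pad.
Only numpy, scipy, OpenCV 4.12 (cv2) and the standard library are available. Lean on these libraries where they do the work, as an engineer would, in place of code of your own. Each camera call takes 0.05 s, during which the arm holds its last target. There are 200 camera calls.

## Working session

There is one attempt and no reset: what is moved stays moved. The work goes in short steps, Python scripts to look and compute and a tool call to move; the robot and the scene stay as the last step left them, time stands still between calls to the robot, and variables do not carry over. Pictures are saved under pics/ and viewed, at most 10 in all, crops included, and the job is handed in when it is done.

Besides the shell and the picture viewer there is one more tool, called after ">>>" by a JSON object that holds its "fn" and its "kwargs", one argument or row to a line. jog_arm: Moves the arm, as the interface text tells. Its arguments: {"type":"object","properties":{"moves":{"type":"array"},"newtons":{"type":"number"}},"required":["moves"]}

```bash
mkdir -p pics
python3 - <<'E'
from bench import ctrl
import cv2,numpy as np
s=ctrl.get_state();print(s, ctrl.grasp_offset)
for n in("scene","side"):
    i=ctrl.get_image(n);print(n,{k:v for k,v in i.items() if k!="pixels"})
    cv2.imwrite(f"pics/{n}0.png",i["pixels"][:,:,::-1]); np.savez(f"{n}0.npz",**i)
E
```

```text
{'time': 0.0, 'joint_positions': array([ 1.33606108,  0.32181333, -0.07004615,  1.45170432,  0.02265192,
        1.37079168, -0.05691289]), 'qd': array([-1.53388856e-03, -2.08510779e-04, -8.36965524e-04,  1.07987623e-03,
       -2.19723929e-03, -4.66092934e-06, -1.55129231e-04]), 'joint_torque': array([ 2.57635120e-04, -4.91281378e+01, -4.03906172e-01, -3.12524414e+01,
       -6.40070345e-02,  4.38169297e-02,  1.76321860e-04]), 'position': array([ 0.15983562, -0.62941572,  0.19965284]), 'tool_rot': array([-3.11543528e+00, -3.89615051e-01,  6.28617571e-04]), 'ft_force': array([-1.26345121, -0.12049718, -0.43837286]), 'torque': array([ 0.00236759,  0.04782585, -0.02746346]), 'grip_force': 0.0, 'grip_width': 1.00325653501177} 0.0187
scene {'fx': 435.66525198540313, 'fy': 435.66525198540313, 'cx': 280.9695667804219, 'cy': 212.73355722659966, 'xyz': array([ 1.18552397, -0.3193926 ,  0.78541899]), 'rotation': array([0.73512261, 0.45770072, 1.02218749])}
side {'fx': 538.3802060444249, 'fy': 538.3802060444249, 'cx': 282.408434467561, 'cy': 211.05173673179704, 'xyz': array([ 0.43363505, -0.92799283,  0.77975086]), 'rotation': array([ 0.94455664, -0.01887231, -0.07862578])}
```

View pics/scene0.png

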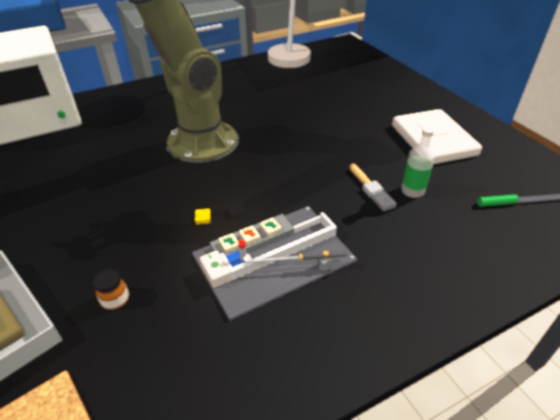

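View pics/side0.png

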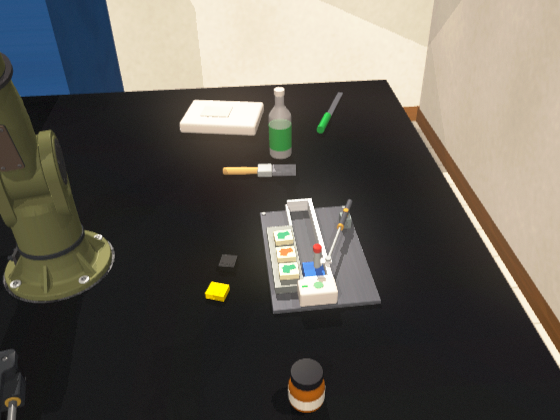

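The scene view shows the red cap at (241,243), green blocks at (230,241) and (272,226), and the orange one between them at (250,233). The side view has the cap at (317,247), greens at (289,270) and (284,237), and orange at (286,254). The yellow (203,216) and black (237,211) look-alikes lie on the bench, so they are not meant. The clay block is the middle one.

```bash
cat > h.py <<'E'
import numpy as np,cv2
from scipy.spatial.transform import Rotation as R
def cam(i,tool=None):
    if "tool_from_camera" in i:
        p,rv=tool;T=np.array(i["tool_from_camera"]);M=R.from_rotvec(rv).as_matrix()
        return M@T[:3,:3],M@T[:3,3]+p
    r=np.array(i["rotation"]);return (R.from_rotvec(r).as_matrix() if r.ndim==1 else r),np.array(i["xyz"])
def ray(i,uv,tool=None):
    Rm,c=cam(i,tool);d=Rm@np.array([(uv[0]-i["cx"])/i["fx"],-(uv[1]-i["cy"])/i["fy"],-1]);return c,d
def onz(i,uv,z,tool=None):
    c,d=ray(i,uv,tool);return c+d*(z-c[2])/d[2]
def tri(c1,d1,c2,d2):
    d1=d1/np.linalg.norm(d1);d2=d2/np.linalg.norm(d2)
    A=np.c_[d1,-d2];t=np.linalg.lstsq(A,c2-c1,rcond=None)[0]
    a,b=c1+t[0]*d1,c2+t[1]*d2;return (a+b)/2,np.linalg.norm(a-b)
COL={"red":[((0,170,90),(4,255,255)),((174,170,90),(180,255,255))],"orange":[((5,150,100),(14,255,255))],"green":[((55,90,50),(90,255,255))],"blue":[((105,120,60),(128,255,255))],"yellow":[((24,180,100),(34,255,255))]}
def blobs(px,c,roi=None,amin=8):
    h=cv2.cvtColor(px,cv2.COLOR_RGB2HSV);m=sum(cv2.inRange(h,np.array(a),np.array(b)) for a,b in COL[c])
    if roi: k=np.zeros_like(m);x0,y0,x1,y1=roi;k[y0:y1,x0:x1]=1;m=m*k
    n,l,s,ce=cv2.connectedComponentsWithStats(m)
    return [(tuple(ce[j].round(1)),int(s[j,4])) for j in range(1,n) if s[j,4]>=amin]
E
python3 - <<'E'
from h import *
S=dict(np.load("scene0.npz"));D=dict(np.load("side0.npz"))
for c in("red","orange","green"):
    for n,i,roi in(("scene",S,(190,200,360,315)),("side",D,(255,190,380,310))):
        for uv,a in blobs(i["pixels"],c,roi,4): print(c,n,uv,a,onz(i,uv,.042)[:2].round(4),onz(i,uv,.082)[:2].round(4))
# base plate corners (z about plate top) by eye
for i,pts in((S,[(233,313),(355,258),(309,208),(193,254)]),(D,[(268,306),(373,297),(329,208),(260,213)])):
    print([onz(i,p,.006)[:2].round(3) for p in pts])
a=cv2.resize(S["pixels"][195:315,185:365],None,fx=4,fy=4,interpolation=cv2.INTER_CUBIC)
cv2.imwrite("pics/c0.png",a[:,:,::-1])
E
```

```text
red scene (np.float64(241.4), np.float64(243.1)) 36 [ 0.5163 -0.0842] [ 0.5523 -0.0969]
red side (np.float64(316.9), np.float64(247.9)) 43 [ 0.5604 -0.0513] [ 0.5535 -0.0988]
orange scene (np.float64(249.4), np.float64(232.4)) 35 [ 0.493  -0.0531] [ 0.5302 -0.0674]
orange side (np.float64(284.9), np.float64(251.0)) 51 [ 0.4917 -0.0549] [ 0.4885 -0.1022]
green scene (np.float64(270.4), np.float64(224.4)) 24 [0.492  0.0037] [ 0.5293 -0.0136]
green scene (np.float64(228.7), np.float64(240.4)) 30 [ 0.4942 -0.1072] [ 0.5314 -0.1186]
green scene (np.float64(214.3), np.float64(264.1)) 9 [ 0.547  -0.1637] [ 0.5814 -0.1721]
green side (np.float64(282.3), np.float64(234.4)) 47 [0.4904 0.0022] [ 0.4874 -0.0483]
green side (np.float64(287.8), np.float64(267.9)) 63 [ 0.4933 -0.1086] [ 0.4901 -0.153 ]
green side (np.float64(304.0), np.float64(286.0)) 5 [ 0.5205 -0.1642] [ 0.5158 -0.2056]
[array([ 0.662, -0.17 ]), array([0.655, 0.145]), array([0.451, 0.138]), array([ 0.462, -0.19 ])]
[array([ 0.448, -0.176]), array([ 0.659, -0.171]), array([0.616, 0.141]), array([0.445, 0.137])]
```

View pics/c0.png

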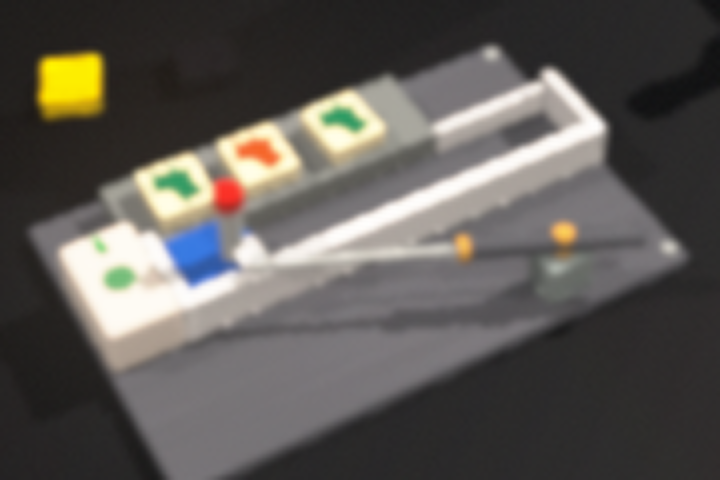

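The crop confirms green / orange / green along the ledge, follower shut, and the yellow block off the feeder. I'll move over the feeder for a closer wrist view.

```bash
cat >> h.py <<'E'
def step(s,target,yaw):
    "shift (units 30cm) and turn (units 60deg) in tool axes to world target, tool x at yaw, z down"
    M=R.from_rotvec(s["tool_rot"]).as_matrix()
    G=R.from_euler("z",yaw).as_matrix()@np.diag([1,-1,-1.])
    return (M.T@(np.array(target)-s["position"])/.3).round(3),(R.from_matrix(M.T@G).as_rotvec()/(np.pi/3)).round(3)
E
python3 - <<'E'
from h import *
from bench import ctrl
s=ctrl.get_state();print(step(s,[.33,-.37,.28],.0225));print(step(s,[.49,-.06,.30],.0225))
D=dict(np.load("side0.npz"));print("bottle,brush,jar",[onz(D,p,0).round(3) for p in((281,155),(262,171),(306,408))])
E
```

```text
(array([ 0.763, -0.699, -0.266]), array([-0.002,  0.   ,  0.216]))
(array([ 1.534, -1.569, -0.332]), array([-0.002,  0.   ,  0.216]))
bottle,brush,jar [array([0.518, 0.423, 0.   ]), array([0.459, 0.341, 0.   ]), array([ 0.498, -0.406,  0.   ])]
```

>>> {"fn": "jog_arm", "kwargs": {
  "moves": [0.13,-0.12,-0.1,0,0,0.1,1,0.26,-0.24,-0.2,0,0,0.216,1,0.39,-0.36,-0.266,0,0,0.216,-1,0.52,-0.47,-0.266,0,0,0.216,-1,0.64,-0.59,-0.266,0,0,0.216,-1,0.763,-0.7,-0.266,0,0,0.216,-1,0.88,-0.82,-0.3,0,0,0.216,-1,1.0,-0.94,-0.3,0,0,0.216,-1],
  "newtons": 20
}}

```text
time: 1.1
position: [0.3822, -0.2814, 0.2912]
tool_rot: [3.14, 0.035, 0.001]
ft_force: [0.5, -0.9, 0.4]
grip_width: 0.401
grip_force: 0.0
```

Run:
```python
from h import *
from bench import ctrl
s=ctrl.get_state();print(s["time"],s["position"],s["grip_width"]);print(step(s,[.49,-.06,.30],.0225))
```

```text
1.1 [ 0.38215592 -0.2813965   0.29120922] 0.4013519986448955
(array([ 0.376, -0.73 , -0.03 ]), array([ 0.001, -0.001,  0.   ]))
```

>>> {"fn": "jog_arm", "kwargs": {
  "moves": [0.09,-0.18,-0.03,0,0,0,-1,0.18,-0.36,-0.03,0,0,0,-1,0.27,-0.54,-0.03,0,0,0,-1,0.376,-0.73,-0.03,0,0,0,-1,0.376,-0.73,-0.03,0,0,0,-1,0.376,-0.73,-0.03,0,0,0,-1,0.376,-0.73,-0.03,0,0,0,-1,0.376,-0.73,-0.03,0,0,0,-1]
}}

```text
time: 2.1
position: [0.4888, -0.0628, 0.2996]
tool_rot: [3.141, 0.031, -0.0]
ft_force: [0.3, 0.2, -0.7]
grip_width: 0.01
grip_force: 0.0
```

Run:
```python
from h import *
from bench import ctrl
s=ctrl.get_state();i=ctrl.get_image("wrist");t=(s["position"],s["tool_rot"])
print(s["time"],s["position"],s["tool_rot"],s["grip_width"]);print(i["tool_from_camera"],i["fx"])
np.savez("w0.npz",pos=s["position"],rot=s["tool_rot"],**i)
for c,z in(("red",.088),("orange",.042),("green",.042)):
    for uv,a in blobs(i["pixels"],c,None,40): print(c,uv,a,onz(i,uv,z,t)[:2].round(4))
cv2.imwrite("pics/w0.png",i["pixels"][:,:,::-1])
```

```text
2.1 [ 0.48876166 -0.06280852  0.2996313 ] [ 3.14114790e+00  3.11662393e-02 -4.62173380e-04] 0.009969164695351375
[[ 1.64949723e-03  9.59821177e-01  2.80607531e-01  7.66158474e-02]
 [ 9.99996747e-01 -2.12913282e-03  1.40443451e-03 -2.65425971e-04]
 [ 1.94545669e-03  2.80604302e-01 -9.59821567e-01 -1.84769623e-01]
 [ 0.00000000e+00  0.00000000e+00  0.00000000e+00  1.00000000e+00]] 326.72191754437273
red (np.float64(312.5), np.float64(121.1)) 86 [ 0.5541 -0.0977]
orange (np.float64(482.7), np.float64(156.6)) 43 [ 0.5114 -0.3338]
orange (np.float64(506.0), np.float64(161.0)) 471 [ 0.5061 -0.3665]
orange (np.float64(274.3), np.float64(165.2)) 225 [ 0.4936 -0.0528]
green (np.float64(232.1), np.float64(165.3)) 245 [0.4922 0.0047]
green (np.float64(313.7), np.float64(165.0)) 243 [ 0.495  -0.1064]
```

View pics/w0.png

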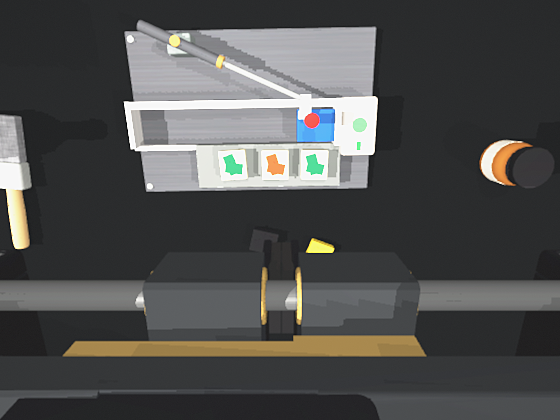

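The wrist view shows the cap at (312,121), green blocks at (232,165) and (314,165), orange at (274,165), and the plate, ledge and wall edges clearly. Next I'll fit the feeder frame.

Run:
```python
from h import *
W=dict(np.load("w0.npz"));t=(W["pos"],W["rot"]);px=W["pixels"]
o=lambda p,z:onz(W,p,z,t)[:2]
def ang(a,b):return np.arctan2(*(a-b)[::-1])
for n,a,b,z in(("plate far",(125,28),(376,27),.004),("plate near",(147,191),(368,187),.004)):
    A,B=o(a,z),o(b,z);d=A-B;print(n,A.round(4),B.round(4),"len",np.linalg.norm(d).round(3),"yaw",np.arctan2(-d[0],d[1]).round(4))
# white stuff: wall/head, and cream blocks
h=cv2.cvtColor(px,cv2.COLOR_RGB2HSV)
m=cv2.inRange(h,np.array((0,0,185)),np.array((45,90,255)));m[:,:120]=0;m[:,390:]=0;m[200:]=0
n,l,s,c=cv2.connectedComponentsWithStats(m)
for j in range(1,n):
    if s[j,4]>60:
        cs=cv2.findContours((l==j).astype(np.uint8),cv2.RETR_EXTERNAL,cv2.CHAIN_APPROX_NONE)[0][0]
        b=cv2.boxPoints(cv2.minAreaRect(cs));print(s[j],[o(p,.042).round(4).tolist() for p in b],o(b.mean(0),.042).round(4))
# wall far top edge columns (first bright row) at z=.040
v=h[:,:,2].astype(int);pts=[]
for x in list(range(140,285,5)):
    col=np.where((v[85:125,x]>185)&(h[85:125,x,1]<60))[0]
    if len(col): pts.append(o((x,85+col[0]-.5),.040))
pts=np.array(pts);k=np.polyfit(pts[:,1],pts[:,0],1);r=pts[:,0]-np.polyval(k,pts[:,1]);print("wall yaw",-np.arctan(k[0]),"x@y=0",k[1],abs(r).max())
```

```text
plate far [0.6655 0.1482] [ 0.6737 -0.1834] len 0.332 yaw 0.0247
plate near [0.444  0.1398] [ 0.4575 -0.1936] len 0.334 yaw 0.0404
[ 124   61  254  127 7946] [[0.6204, 0.1371], [0.6271, -0.1789], [0.4663, -0.1956], [0.4586, 0.1554]] [ 0.5473 -0.0206]
[317 152   9  11  65] [[0.5127, -0.1099], [0.5129, -0.1207], [0.4995, -0.1215], [0.4992, -0.1106]] [ 0.5061 -0.1157]
wall yaw 0.0868132285637539 x@y=0 0.5812387736271182 0.011610668761165455
```

```bash
cat >> h.py <<'E'
YAW=.027; O=np.array([.531,-.0035])
def F(x,y,z):
    c,s=np.cos(YAW),np.sin(YAW);return [O[0]+c*x-s*y,O[1]+s*x+c*y,z]
E
python3 - <<'E'
from h import *
from bench import ctrl
s=ctrl.get_state()
print(step(s,F(.020,-.133,.13),YAW),step(s,F(.020,-.133,.066),YAW))
E
```

```text
(array([0.214, 0.249, 0.566]), array([ 0.   ,  0.   , -0.006])) (array([0.214, 0.249, 0.779]), array([ 0.   ,  0.   , -0.006]))
```

>>> {"fn": "jog_arm", "kwargs": {
  "moves": [0.1,0.12,0.1,0,0,-0.006,-1,0.214,0.249,0.2,0,0,-0.006,-1,0.214,0.249,0.38,0,0,-0.006,-1,0.214,0.249,0.566,0,0,-0.006,-1,0.214,0.249,0.67,0,0,-0.006,-1,0.214,0.249,0.779,0,0,-0.006,-1,0.214,0.249,0.779,0,0,-0.006,-1,0.214,0.249,0.779,0,0,-0.006,-1]
}}

```text
time: 3.15
position: [0.5559, -0.1351, 0.0673]
tool_rot: [3.141, 0.044, 0.003]
ft_force: [-0.7, -0.7, -0.1]
grip_width: 0.004
grip_force: 0.0
```

Run:
```python
from h import *
from bench import ctrl
s=ctrl.get_state();print(s["position"],s["ft_force"])
for y in(-.119,.042,.052):print(step(s,F(.020,y,.066),YAW))
```

```text
[ 0.55589295 -0.13505491  0.06733649] [-0.73351262 -0.70249004 -0.05042538]
(array([-0.004, -0.044,  0.004]), array([ 0.001, -0.002,  0.001]))
(array([-0.004, -0.581,  0.004]), array([ 0.001, -0.002,  0.001]))
(array([-0.004, -0.614,  0.004]), array([ 0.001, -0.002,  0.001]))
```

>>> {"fn": "jog_arm", "kwargs": {
  "moves": [0,-0.06,0,0,0,0,-1,0,-0.14,0,0,0,0,-1,0,-0.22,0,0,0,0,-1,0,-0.3,0,0,0,0,-1,0,-0.38,0,0,0,0,-1,0,-0.45,0,0,0,0,-1,0,-0.52,0,0,0,0,-1,0,-0.57,0,0,0,0,-1]
}}

```text
time: 4.15
position: [0.5505, 0.0389, 0.0673]
tool_rot: [-3.141, -0.049, -0.003]
ft_force: [-0.6, -0.5, -0.3]
grip_width: 0.008
grip_force: 0.0
```

Run:
```python
from h import *
from bench import ctrl
s=ctrl.get_state();print(s["position"],s["ft_force"])
i=ctrl.get_image("side");D=ctrl.get_image("scene")
for n,j in(("side",i),("scene",D)):
  for uv,a in blobs(j["pixels"],"red",None,6):
    p=onz(j,uv,.082);c=np.array(p[:2])-O;print(n,uv,a,p.round(4),"feeder",c[0]*np.cos(YAW)+c[1]*np.sin(YAW),c[1]*np.cos(YAW)-c[0]*np.sin(YAW))
```

```text
[0.55049214 0.0388719  0.06734669] [-0.59592062 -0.54603528 -0.29093071]
side (np.float64(316.8), np.float64(248.2)) 54 [ 0.5532 -0.0997  0.082 ] feeder 0.01958391367245771 -0.09681069520975814
scene (np.float64(241.5), np.float64(243.6)) 33 [ 0.5538 -0.0973  0.082 ] feeder 0.0202806164850451 -0.09439051954122292
```

The knob has not moved, so I'll look before trying again.

Run:
```python
from h import *
from bench import ctrl
a=ctrl.get_image("side")["pixels"][170:310,230:390];b=ctrl.get_image("scene")["pixels"][150:290,180:340]
cv2.imwrite("pics/s1.png",cv2.resize(np.hstack([a,b]),None,fx=2.5,fy=2.5,interpolation=cv2.INTER_CUBIC)[:,:,::-1])
```

```text
(no output)
```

View pics/s1.png

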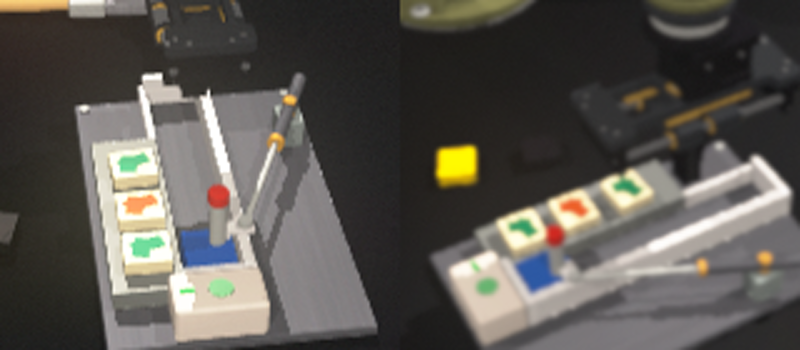

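The follower is still shut. The gripper looks higher and further off than its reported TCP, so I'll check the projection.

```bash
cat >> h.py <<'E'
def proj(i,p,tool=None):
    Rm,c=cam(i,tool);q=Rm.T@(np.array(p)-c);return (i["cx"]+i["fx"]*q[0]/-q[2],i["cy"]+i["fy"]*q[1]/q[2])
E
python3 - <<'E'
from h import *
from bench import ctrl
s=ctrl.get_state();p=s["position"];M=R.from_rotvec(s["tool_rot"]).as_matrix()
S=ctrl.get_image("scene");D=ctrl.get_image("side")
for k in(0,-.05,-.07,-.1):
    q=p+M@[0,0,k];u,v=proj(S,q);a,b=proj(D,q);print(k,(u,v),"crop",(400+2.5*(u-180),2.5*(v-150)),(a,b),"crop",(2.5*(a-230),2.5*(b-170)))
print(s["joint_positions"],s["position"],s["time"])
E
```

```text
0 (np.float64(293.6143759959019), np.float64(227.68669765311722)) crop (np.float64(684.0359399897548), np.float64(194.21674413279305)) (np.float64(307.6476685142903), np.float64(214.7441825227178)) crop (np.float64(194.11917128572568), np.float64(111.86045630679452))
-0.05 (np.float64(293.839123032834), np.float64(211.98329141533804)) crop (np.float64(684.5978075820849), np.float64(154.9582285383451)) (np.float64(307.8426413977395), np.float64(196.26292811898674)) crop (np.float64(194.60660349434875), np.float64(65.65732029746684))
-0.07 (np.float64(293.9333939828266), np.float64(205.39644139781123)) crop (np.float64(684.8334849570665), np.float64(138.4911034945281)) (np.float64(307.92338014241875), np.float64(188.60979577433204)) crop (np.float64(194.80845035604688), np.float64(46.524489435830105))
-0.1 (np.float64(294.0798172270003), np.float64(195.1656338316647)) crop (np.float64(685.1995430675008), np.float64(112.91408457916177)) (np.float64(308.0475849036858), np.float64(176.836569926092)) crop (np.float64(195.11896225921447), np.float64(17.091424815230027))
[ 0.49200931  0.29194917 -0.69244559  1.8363368   0.21003772  1.0866396
 -1.81951172] [0.5503231  0.03629149 0.06643134] 4.35
```

Run:
```python
from h import *
from bench import ctrl
w=ctrl.get_image("wrist")["pixels"];a=ctrl.get_image("side")["pixels"][130:260,240:380];b=ctrl.get_image("scene")["pixels"][150:280,220:360]
w=cv2.resize(w,(400,300));a=cv2.resize(a,(400,300),interpolation=3);b=cv2.resize(b,(400,300),interpolation=3)
cv2.imwrite("pics/s2.png",np.vstack([np.hstack([a,b]),np.hstack([w,w*0])])[:,:,::-1])
```

```text
(no output)
```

View pics/s2.png

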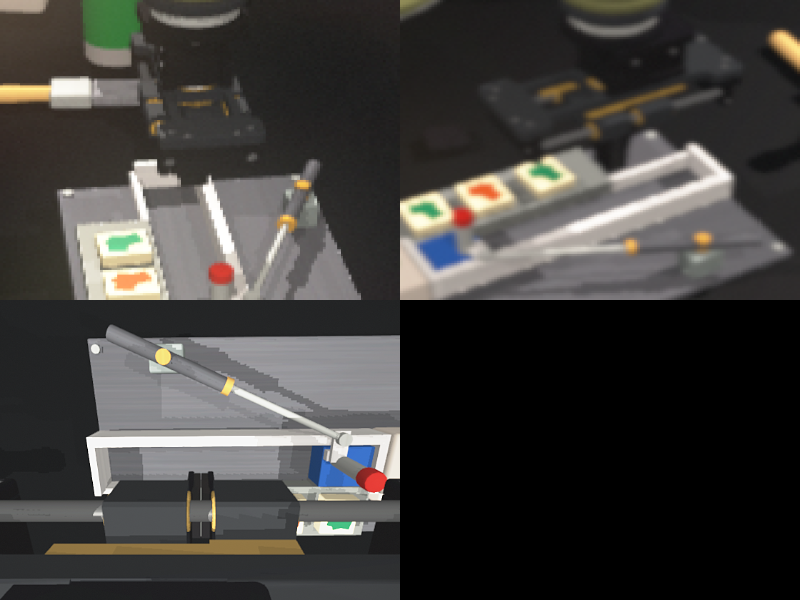

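The fingers are where the state says, so the push must have slipped off the round cap. I'll grip the post instead, with the pads fore and aft of it.

Run:
```python
from h import *
from bench import ctrl
s=ctrl.get_state()
for z in(.15,.057):print(step(s,F(.020,-.095,z),YAW))
```

```text
(array([-0.001,  0.445, -0.28 ]), array([0., 0., 0.]))
(array([-0.001,  0.445,  0.03 ]), array([0., 0., 0.]))
```

>>> {"fn": "jog_arm", "kwargs": {
  "moves": [0,0,-0.16,0,0,0,0.1,0,0.05,-0.28,0,0,0,0.1,0,0.2,-0.28,0,0,0,0.1,0,0.35,-0.28,0,0,0,0.1,0,0.445,-0.28,0,0,0,0.1,0,0.445,-0.28,0,0,0,0.1,0,0.445,-0.28,0,0,0,0.1,0,0.445,-0.28,0,0,0,0.1],
  "newtons": 40
}}

```text
time: 5.6
position: [0.5541, -0.0953, 0.1501]
tool_rot: [-3.141, -0.049, -0.0]
ft_force: [-0.2, 0.4, 0.3]
grip_width: 0.551
grip_force: 0.0
```

Run:
```python
from h import *
from bench import ctrl
s=ctrl.get_state();i=ctrl.get_image("wrist");t=(s["position"],s["tool_rot"])
print(s["position"],s["grip_width"],step(s,F(.020,-.095,.057),YAW))
for uv,a in blobs(i["pixels"],"red",None,20): print(uv,a,onz(i,uv,.082,t).round(4), F(.020,-.095,0))
```

```text
[ 0.55405525 -0.09525003  0.15010993] 0.5506703819670822 (array([-0.002,  0.009,  0.31 ]), array([-0.   , -0.   ,  0.004]))
(np.float64(284.0), np.float64(208.8)) 385 [ 0.5545 -0.0971  0.082 ] [np.float64(0.5535573988067162), np.float64(-0.09792544021117806), 0]
```

>>> {"fn": "jog_arm", "kwargs": {
  "moves": [0,0.008,0,0,0,0,0.1,0,0.008,0.1,0,0,0,0.1,0,0.008,0.21,0,0,0,0.1,0,0.008,0.31,0,0,0,0.1,0,0.008,0.31,0,0,0,-1,0,0.008,0.31,0,0,0,-1,0,0.008,0.31,0,0,0,-1,0,0.008,0.31,0,0,0,-1],
  "newtons": 40
}}

```text
time: 6.65
position: [0.5551, -0.0977, 0.0584]
tool_rot: [-3.139, -0.046, -0.004]
ft_force: [-0.4, 1.5, 2.9]
grip_width: 0.186
grip_force: 40.1
```

Gripped at 16 mm opening, 40 N. Now drawing it back.

>>> {"fn": "jog_arm", "kwargs": {
  "moves": [0,-0.04,0,0,0,0,-1,0,-0.11,0,0,0,0,-1,0,-0.18,0,0,0,0,-1,0,-0.26,0,0,0,0,-1,0,-0.34,0,0,0,0,-1,0,-0.42,0,0,0,0,-1,0,-0.49,0,0,0,0,-1,0,-0.55,0,0,0,0,-1]
}}

```text
time: 7.65
position: [0.5492, 0.0601, 0.0583]
tool_rot: [3.133, 0.04, -0.002]
ft_force: [-4.4, -8.7, 8.8]
grip_width: 0.185
grip_force: 40.0
```

Run:
```python
from h import *
from bench import ctrl
s=ctrl.get_state();print(s["position"],s["ft_force"],s["grip_width"],step(s,F(.020,.077,s["position"][2]),YAW))
i=ctrl.get_image("wrist")
for uv,a in blobs(i["pixels"],"red",None,20): print(uv,a,onz(i,uv,.082,(s["position"],s["tool_rot"])).round(4), F(.020,.077,0))
```

```text
[0.54920265 0.06008403 0.05825888] [-4.43473937 -8.69549206  8.82786472] 0.18494744042304848 (array([ 0.   , -0.046, -0.   ]), array([ 0.008,  0.001, -0.002]))
(np.float64(281.2), np.float64(259.8)) 923 [0.5485 0.0606 0.082 ] [np.float64(0.5489139630321498), np.float64(0.07401186959738988), 0]
```

>>> {"fn": "jog_arm", "kwargs": {
  "moves": [0,-0.02,0,0,0,0,-1,0,-0.04,0,0,0,0,-1,0,-0.046,0,0,0,0,-1,0,-0.046,0,0,0,0,-1,0,-0.046,0,0,0,0,-1,0,-0.046,0,0,0,0,0.1,0,-0.046,0,0,0,0,0.1,0,-0.046,0,0,0,0,0.1]
}}

```text
time: 8.7
position: [0.5488, 0.08, 0.0571]
tool_rot: [-3.141, -0.047, -0.001]
ft_force: [-0.4, 0.2, -0.4]
grip_width: 0.44
grip_force: 0.0
```

Run:
```python
from h import *
from bench import ctrl
s=ctrl.get_state();print(s["position"],s["ft_force"],s["grip_width"])
i=ctrl.get_image("wrist")
for uv,a in blobs(i["pixels"],"red",None,20): print(uv,a,onz(i,uv,.082,(s["position"],s["tool_rot"])).round(4), F(.020,.077,0))
for a in((.020,.077,.13),(-.080,.077,.13),(-.080,.01,.13)):print(step(s,F(*a),YAW))
```

```text
[0.54884328 0.08002523 0.05710443] [-0.35006245  0.21786661 -0.37458144] 0.43966660423460835
(np.float64(291.9), np.float64(261.2)) 946 [0.548  0.0745 0.082 ] [np.float64(0.5489139630321498), np.float64(0.07401186959738988), 0]
(array([-0.   ,  0.02 , -0.243]), array([-0.   , -0.   ,  0.003]))
(array([-0.334,  0.019, -0.243]), array([-0.   , -0.   ,  0.003]))
(array([-0.334,  0.242, -0.243]), array([-0.   , -0.   ,  0.003]))
```

>>> {"fn": "jog_arm", "kwargs": {
  "moves": [0,0.02,0,0,0,0.003,0.1,0,0.02,-0.12,0,0,0.003,0.1,0,0.02,-0.243,0,0,0.003,0.1,-0.12,0.1,-0.243,0,0,0.003,-1,-0.24,0.17,-0.243,0,0,0.003,-1,-0.334,0.242,-0.243,0,0,0.003,-1,-0.334,0.242,-0.243,0,0,0.003,-1,-0.334,0.242,-0.243,0,0,0.003,-1]
}}

```text
time: 9.75
position: [0.4515, 0.0041, 0.1303]
tool_rot: [-3.141, -0.041, -0.002]
ft_force: [0.1, 0.6, -0.2]
grip_width: 0.071
grip_force: 0.0
```

Run:
```python
from h import *
from bench import ctrl
s=ctrl.get_state();print(s["position"],s["ft_force"],s["grip_width"])
i=ctrl.get_image("wrist");np.savez("w1.npz",pos=s["position"],rot=s["tool_rot"],**i);t=(s["position"],s["tool_rot"])
for c,z in(("red",.082),("orange",.042),("green",.042)):
  for uv,a in blobs(i["pixels"],c,None,100): print(c,uv,a,onz(i,uv,z,t).round(4))
print(F(-.0386,.0092,0))
for a in((-.080,.009,.06),(-.080,.009,.033)):print(step(s,F(*a),YAW))
```

```text
[0.45153796 0.00412315 0.13027064] [ 0.13600079  0.63981688 -0.23058382] 0.07069675408798098
red (np.float64(177.1), np.float64(74.6)) 588 [0.5492 0.0765 0.082 ]
orange (np.float64(352.0), np.float64(155.4)) 727 [ 0.494  -0.0533  0.042 ]
green (np.float64(500.1), np.float64(88.0)) 498 [ 0.5499 -0.165   0.042 ]
green (np.float64(494.1), np.float64(124.0)) 107 [ 0.5225 -0.1661  0.042 ]
green (np.float64(282.9), np.float64(155.2)) 728 [0.4925 0.0043 0.042 ]
green (np.float64(416.4), np.float64(155.6)) 732 [ 0.4953 -0.1068  0.042 ]
[np.float64(0.4921656990247864), np.float64(0.004654573426398615), 0]
(array([-0.003,  0.003,  0.234]), array([-0.   , -0.001, -0.001]))
(array([-0.003,  0.003,  0.324]), array([-0.   , -0.001, -0.001]))
```

>>> {"fn": "jog_arm", "kwargs": {
  "moves": [0,0,0.12,0,0,0,-1,0,0,0.23,0,0,0,-1,0,0,0.324,0,0,0,-1,0,0,0.324,0,0,0,-1,0.04,0,0.324,0,0,0,-1,0.05,0,0.324,0,0,0,-1,0.05,0,0.324,0,0,0,-1,0.05,0,0.324,0,0,0,-1]
}}

```text
time: 10.8
position: [0.4659, 0.0041, 0.0331]
tool_rot: [3.141, 0.04, 0.001]
ft_force: [-0.8, -0.4, -0.2]
grip_width: 0.007
grip_force: 0.0
```

Run:
```python
from h import *
from bench import ctrl
s=ctrl.get_state();print(s["position"],s["ft_force"],s["grip_width"])
i=ctrl.get_image("wrist");t=(s["position"],s["tool_rot"])
for uv,a in blobs(i["pixels"],"green",None,100)+blobs(i["pixels"],"orange",None,100): print(uv,a,onz(i,uv,.042,t).round(4))
for x in(-.018,-.014):print(step(s,F(x,.009,.033),YAW))
```

```text
[0.46594998 0.00413486 0.03309149] [-0.77820097 -0.3875119  -0.20424542] 0.007245803413265072
(np.float64(283.0), np.float64(204.0)) 1595 [0.4923 0.0042 0.042 ]
(np.float64(482.1), np.float64(204.3)) 1614 [ 0.4952 -0.1072  0.042 ]
(np.float64(386.1), np.float64(204.2)) 1609 [ 0.4938 -0.0535  0.042 ]
(array([0.156, 0.001, 0.   ]), array([ 0.   , -0.   , -0.001]))
(array([0.169, 0.001, 0.   ]), array([ 0.   , -0.   , -0.001]))
```

>>> {"fn": "jog_arm", "kwargs": {
  "moves": [0.02,0,0,0,0,0,-1,0.05,0,0,0,0,0,-1,0.1,0,0,0,0,0,-1,0.15,0,0,0,0,0,-1,0.19,0,0,0,0,0,-1,0.19,0,0,0,0,0,-1,0.19,0,0,0,0,0,-1,0.19,0,0,0,0,0,-1]
}}

```text
time: 11.85
position: [0.5223, 0.0056, 0.0326]
tool_rot: [3.141, 0.041, -0.001]
ft_force: [-0.5, 0.1, 0.9]
grip_width: 0.006
grip_force: 0.0
```

Run:
```python
from h import *
from bench import ctrl
s=ctrl.get_state();print(s["position"],s["ft_force"],s["grip_width"])
i=ctrl.get_image("wrist");t=(s["position"],s["tool_rot"])
for c,z in(("red",.082),("orange",.042),("green",.024)):
  for uv,a in blobs(i["pixels"],c,None,100): print(c,uv,a,onz(i,uv,z,t).round(4))
w=cv2.resize(i["pixels"],(400,300));a=cv2.resize(ctrl.get_image("side")["pixels"][170:300,240:380],(400,300),interpolation=3)
cv2.imwrite("pics/s3.png",np.hstack([w,a])[:,:,::-1])
```

```text
[0.52225792 0.00558023 0.03263989] [-0.46178181  0.06208346  0.92925473] 0.005613533964712443
red (np.float64(123.3), np.float64(226.0)) 1536 [0.5482 0.0761 0.082 ]
green (np.float64(463.9), np.float64(276.4)) 197 [ 0.4974 -0.115   0.024 ]
```

View pics/s3.png

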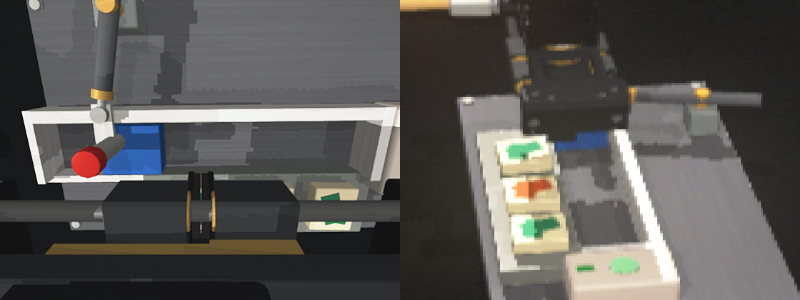

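The follower is back, but the fingers passed over the block, so the real tips must sit higher than the TCP reading. I'll probe the free end of the ledge (feeder y ≈ +45) by touch to measure the offset.

Run:
```python
from h import *
from bench import ctrl
s=ctrl.get_state();i=ctrl.get_image("wrist");t=(s["position"],s["tool_rot"])
M=R.from_rotvec(t[1]).as_matrix()
for k in(0,-.01,-.02,-.03,-.05):print(k,proj(i,t[0]+M@[0,0,k],t))
print(step(s,F(-.009,.009,.08),YAW),step(s,F(-.04,.046,.08),YAW),step(s,F(-.04,.046,.033),YAW))
np.save("w2.npy",i["pixels"])
g=cv2.cvtColor(i["pixels"],cv2.COLOR_RGB2GRAY);print(g[225:300:3,281])
```

```text
0 (np.float64(281.73624317548996), np.float64(241.63654061841567))
-0.01 (np.float64(281.74443410949505), np.float64(248.2887242449671))
-0.02 (np.float64(281.7535002915293), np.float64(255.65173164388204))
-0.03 (np.float64(281.76358992780007), np.float64(263.8459269770335))
-0.05 (np.float64(281.7876209834358), np.float64(283.3625040522798))
(array([-0.002,  0.001, -0.157]), array([ 0.   ,  0.   , -0.001])) (array([-0.106, -0.122, -0.158]), array([ 0.   ,  0.   , -0.001])) (array([-0.106, -0.122, -0.001]), array([ 0.   ,  0.   , -0.001]))
[ 96  97  98  68  69  69  49  85  86  86  79  78  81 130 159 102  71  71
  68  59  66  70  74  78  79]
```

>>> {"fn": "jog_arm", "kwargs": {
  "moves": [0,0,-0.1,0,0,0,-1,0,0,-0.157,0,0,0,-1,-0.06,-0.08,-0.157,0,0,0,-1,-0.106,-0.122,-0.157,0,0,0,-1,-0.106,-0.122,-0.08,0,0,0,-1,-0.106,-0.122,-0.02,0,0,0,-1,-0.106,-0.122,0,0,0,0,-1,-0.106,-0.122,0,0,0,0,-1]
}}

```text
time: 13.0
position: [0.4898, 0.0413, 0.0323]
tool_rot: [-3.141, -0.04, 0.002]
ft_force: [-0.1, -0.7, 0.7]
grip_width: 0.003
grip_force: 0.0
```

>>> {"fn": "jog_arm", "kwargs": {
  "moves": [0,0,0.004,0,0,0,-1,0,0,0.008,0,0,0,-1,0,0,0.012,0,0,0,-1,0,0,0.016,0,0,0,-1,0,0,0.02,0,0,0,-1,0,0,0.024,0,0,0,-1,0,0,0.027,0,0,0,-1,0,0,0.027,0,0,0,-1]
}}

```text
time: 14.0
position: [0.49, 0.0414, 0.0245]
tool_rot: [3.141, 0.041, -0.0]
ft_force: [-0.7, -0.4, 0.3]
grip_width: 0.007
grip_force: 0.0
```

>>> {"fn": "jog_arm", "kwargs": {
  "moves": [0,0,0.006,0,0,0,-1,0,0,0.012,0,0,0,-1,0,0,0.018,0,0,0,-1,0,0,0.024,0,0,0,-1,0,0,0.03,0,0,0,-1,0,0,0.036,0,0,0,-1,0,0,0.04,0,0,0,-1,0,0,0.04,0,0,0,-1]
}}

```text
time: 15.0
position: [0.49, 0.0414, 0.0125]
tool_rot: [3.141, 0.04, -0.0]
ft_force: [0.7, 0.4, -0.7]
grip_width: 0.004
grip_force: 0.0
```

>>> {"fn": "jog_arm", "kwargs": {
  "moves": [0,0,0.006,0,0,0,-1,0,0,0.012,0,0,0,-1,0,0,0.018,0,0,0,-1,0,0,0.024,0,0,0,-1,0,0,0.03,0,0,0,-1,0,0,0.03,0,0,0,-1,0,0,0.03,0,0,0,-1,0,0,0.03,0,0,0,-1]
}}

```text
time: 16.0
position: [0.4901, 0.0414, 0.0065]
tool_rot: [3.139, 0.041, -0.002]
ft_force: [-10.5, -0.5, 27.0]
grip_width: 0.009
grip_force: 13.7
```

Run:
```python
from h import *
from bench import ctrl
s=ctrl.get_state();print(s["position"],s["ft_force"],s["joint_torque"].round(2))
i=ctrl.get_image("scene");p=proj(i,s["position"]);print(p,proj(i,s["position"]+[0,0,.02]));w=ctrl.get_image("wrist")["pixels"]
d=ctrl.get_image("side");print(proj(d,s["position"]),proj(d,s["position"]+[0,0,.02]))
f=lambda a:cv2.resize(np.clip(a.astype(float)**.6*9,0,255).astype(np.uint8),(400,300),interpolation=3)
v=np.vstack([np.hstack([f(i["pixels"][160:250,235:355]),f(d["pixels"][165:255,240:360])]),np.hstack([f(w),f(w[200:320,200:360])])])
cv2.imwrite("pics/s4.png",v[:,:,::-1])
```

```text
[0.49006386 0.04135108 0.00651497] [-10.48792662  -0.54637525  26.99988664] [ -0.09 -23.2   -2.73 -21.21   0.6   -3.82  -0.  ]
(np.float64(283.71308748532226), np.float64(229.09829663164993)) (np.float64(283.66901011252673), np.float64(223.42759556055117))
(np.float64(281.1349952738322), np.float64(235.97364809469454)) (np.float64(280.9627163227949), np.float64(229.11039134273858))
```

View pics/s4.png

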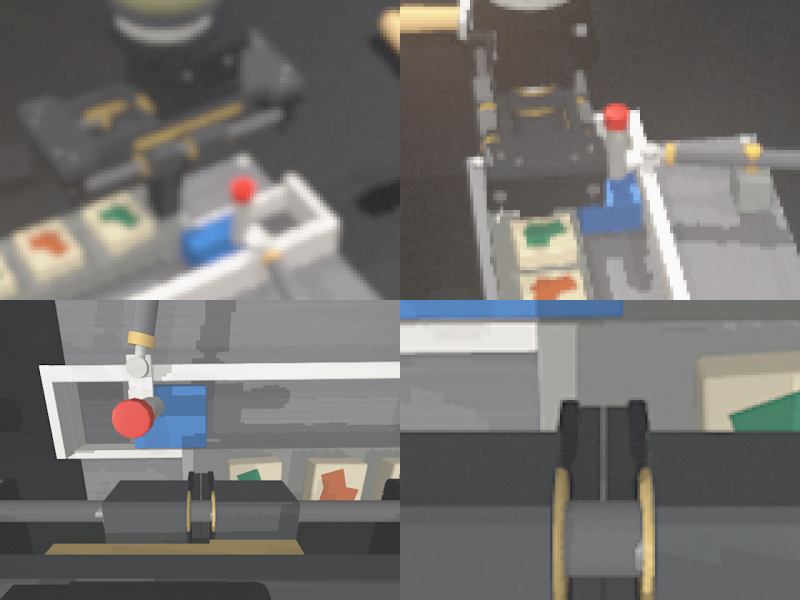

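I measured ledge contact at about TCP z 0.008, so the tips sit about 20 mm above the reported TCP. I'll push at TCP z ≈ 0.014. The tool gets a 90° turn first, so the wide gripper body stays clear of the red cap.

>>> {"fn": "jog_arm", "kwargs": {
  "moves": [0,0,-0.1,0,0,0,-1,0,0,-0.25,0,0,0,-1,0,0,-0.4,0,0,-0.17,-1,0,0,-0.4,0,0,-0.34,-1,0,0,-0.4,0,0,-0.51,-1,0,0,-0.4,0,0,-0.68,-1,0,0,-0.4,0,0,-0.75,-1,0,0,-0.4,0,0,-0.75,-1]
}}

```text
time: 17.15
position: [0.49, 0.0414, 0.1235]
tool_rot: [2.887, 1.238, -0.0]
ft_force: [-0.6, -0.2, -0.3]
grip_width: 0.006
grip_force: 0.0
```

Run:
```python
from h import *
from bench import ctrl
s=ctrl.get_state();print(s["position"],s["joint_positions"].round(2),s["ft_force"])
print(step(s,F(-.09,.009,.125),YAW+np.pi/2))
```

```text
[0.4899683  0.04138986 0.12350755] [ 0.62  0.09 -0.78  1.91  0.07  1.17 -0.95] [-0.57754468 -0.24720602 -0.32885433]
(array([-0.206, -0.031, -0.005]), array([-0.   ,  0.   , -0.752]))
```

>>> {"fn": "jog_arm", "kwargs": {
  "moves": [-0.05,0,0,0,0,-0.17,-1,-0.1,-0.01,0,0,0,-0.34,-1,-0.15,-0.02,0,0,0,-0.51,-1,-0.206,-0.031,0,0,0,-0.68,-1,-0.206,-0.031,0,0,0,-0.752,-1,-0.206,-0.031,0,0,0,-0.752,-1,-0.206,-0.031,0.1,0,0,-0.752,-1,-0.206,-0.031,0.2,0,0,-0.752,-1]
}}

```text
time: 18.15
position: [0.4414, 0.0031, 0.0633]
tool_rot: [2.192, 2.249, 0.001]
ft_force: [-0.1, -0.7, -0.2]
grip_width: 0.006
grip_force: 0.0
```

Run:
```python
from h import *
from bench import ctrl
s=ctrl.get_state();print(s["position"],s["joint_positions"].round(2),s["ft_force"])
for x,z in((-.09,.014),(-.07,.014),(-.02,.014)):print(step(s,F(x,.009,z),YAW+np.pi/2))
```

```text
[0.44141922 0.00312381 0.06326518] [ 0.69  0.03 -0.76  2.09  0.03  1.03 -0.06] [-0.10159984 -0.67458064 -0.17111505]
(array([-0.   , -0.002,  0.164]), array([ 0.001,  0.   , -0.001]))
(array([0.   , 0.064, 0.164]), array([ 0.001,  0.   , -0.001]))
(array([0.   , 0.231, 0.165]), array([ 0.001,  0.   , -0.001]))
```

>>> {"fn": "jog_arm", "kwargs": {
  "moves": [0,0,0.08,0,0,0,-1,0,0,0.14,0,0,0,-1,0,0,0.164,0,0,0,-1,0,0,0.164,0,0,0,-1,0,0.04,0.164,0,0,0,-1,0,0.08,0.164,0,0,0,-1,0,0.1,0.164,0,0,0,-1,0,0.1,0.164,0,0,0,-1]
}}

```text
time: 19.15
position: [0.4714, 0.0041, 0.0145]
tool_rot: [-2.19, -2.252, -0.001]
ft_force: [-0.7, 0.0, -0.0]
grip_width: 0.003
grip_force: 0.0
```

Run:
```python
from h import *
from bench import ctrl
s=ctrl.get_state();print(s["position"],s["ft_force"])
for n in("scene","side","wrist"):
  i=ctrl.get_image(n);t=(s["position"],s["tool_rot"])
  for c in("green","orange"):
    for uv,a in blobs(i["pixels"],c,None,10):
      p=onz(i,uv,.042,t)
      if .47<p[0]<.56 and -.13<p[1]<.05: print(n,c,uv,a,p.round(4))
print(step(s,F(-.02,.009,.014),YAW+np.pi/2))
```

```text
[0.47139771 0.00406655 0.01452305] [-0.69546678  0.04069452 -0.01498566]
scene green (np.float64(272.0), np.float64(226.7)) 23 [0.501  0.0036 0.042 ]
scene green (np.float64(228.8), np.float64(240.4)) 28 [ 0.4943 -0.107   0.042 ]
scene orange (np.float64(249.2), np.float64(232.3)) 41 [ 0.4924 -0.0534  0.042 ]
side green (np.float64(286.0), np.float64(234.3)) 48 [0.4986 0.0017 0.042 ]
side green (np.float64(287.7), np.float64(267.9)) 63 [ 0.4931 -0.1086  0.042 ]
side orange (np.float64(285.0), np.float64(251.2)) 68 [ 0.4918 -0.0555  0.042 ]
wrist green (np.float64(346.5), np.float64(250.0)) 190 [0.505  0.0128 0.042 ]
(array([-0.001,  0.131,  0.002]), array([ 0.   , -0.001,  0.001]))
```

Contact is good now: the block moved 8.5 mm. Pushing it across.

>>> {"fn": "jog_arm", "kwargs": {
  "moves": [0,0.03,0,0,0,0,-1,0,0.07,0,0,0,0,-1,0,0.11,0,0,0,0,-1,0,0.145,0,0,0,0,-1,0,0.145,0,0,0,0,-1,0,0.145,0,0,0,0,-1,0,0.13,-0.05,0,0,0,-1,0,0.13,-0.15,0,0,0,-1]
}}

```text
time: 20.3
position: [0.5079, 0.0049, 0.0597]
tool_rot: [-2.188, -2.251, 0.003]
ft_force: [1.4, -0.2, -0.8]
grip_width: 0.007
grip_force: 0.0
```

```bash
cat > look.py <<'E'
from h import *
from bench import ctrl
def look():
    s=ctrl.get_state();print(s["time"],s["position"],s["ft_force"].round(1))
    for n in("scene","side"):
      i=ctrl.get_image(n)
      for c,z in(("green",.042),("green",.024),("orange",.042),("red",.082)):
        for uv,a in blobs(i["pixels"],c,None,10):
          p=onz(i,uv,z)
          q=p[:2]-O;x=q[0]*np.cos(YAW)+q[1]*np.sin(YAW);y=q[1]*np.cos(YAW)-q[0]*np.sin(YAW)
          if -.06<x<.05 and -.135<y<.1: print(n,c,z,uv.__repr__()[-0:0],a,"feeder",round(x,4),round(y,4))
    return s
E
python3 - <<'E'
from look import *
s=look()
print(step(s,F(-.09,-.102,.08),YAW+np.pi/2))
E
```

```text
20.3 [0.5078916  0.00494895 0.05965003] [ 1.4 -0.2 -0.8]
scene green 0.042  26 feeder -0.039 -0.1024
scene green 0.042  25 feeder 0.0225 -0.0011
scene green 0.024  26 feeder -0.0556 -0.0968
scene green 0.024  25 feeder 0.0074 0.0069
scene orange 0.042  36 feeder -0.0386 -0.0486
scene red 0.082  31 feeder 0.0176 0.0783
side green 0.042  46 feeder 0.0032 -0.0164
side green 0.042  63 feeder -0.0407 -0.104
side green 0.024  46 feeder 0.0062 0.0057
side green 0.024  63 feeder -0.0387 -0.0841
side orange 0.042  54 feeder -0.0401 -0.05
side red 0.082  32 feeder 0.0181 0.0732
(array([-0.37 , -0.224, -0.067]), array([-0.003, -0.   ,  0.001]))
```

The first block is in the track: both views agree at the floor height. On to the second.

>>> {"fn": "jog_arm", "kwargs": {
  "moves": [0,-0.08,-0.05,0,0,0,-1,-0.05,-0.224,-0.067,0,0,0,-1,-0.2,-0.224,-0.067,0,0,0,-1,-0.37,-0.224,-0.067,0,0,0,-1,-0.37,-0.224,-0.067,0,0,0,-1,-0.37,-0.224,0.06,0,0,0,-1,-0.37,-0.224,0.152,0,0,0,-1,-0.37,-0.224,0.152,0,0,0,-1]
}}

```text
time: 21.4
position: [0.4434, -0.1063, 0.0123]
tool_rot: [-2.186, -2.25, 0.002]
ft_force: [0.7, 0.3, 0.4]
grip_width: 0.004
grip_force: 0.0
```

Run:
```python
from look import *
s=ctrl.get_state();print(s["position"],s["ft_force"],F(-.09,-.102,.014))
for x in(-.08,-.07,-.016):print(step(s,F(x,-.102,.014),YAW+np.pi/2))
```

```text
[ 0.44341832 -0.10626083  0.01227084] [0.74870066 0.26869166 0.4384936 ] [np.float64(0.4437864684083411), np.float64(-0.10789252802433084), 0.014]
(array([-0.006,  0.034, -0.006]), array([-0.004, -0.002,  0.002]))
(array([-0.006,  0.068, -0.006]), array([-0.004, -0.002,  0.002]))
(array([-0.006,  0.248, -0.007]), array([-0.004, -0.002,  0.002]))
```

>>> {"fn": "jog_arm", "kwargs": {
  "moves": [-0.006,0.03,-0.007,0,0,0,-1,-0.006,0.065,-0.007,0,0,0,-1,-0.006,0.1,-0.007,0,0,0,-1,-0.006,0.14,-0.007,0,0,0,-1,-0.006,0.18,-0.007,0,0,0,-1,-0.006,0.215,-0.007,0,0,0,-1,-0.006,0.248,-0.007,0,0,0,-1,-0.006,0.248,-0.007,0,0,0,-1]
}}

```text
time: 22.4
position: [0.5208, -0.1074, 0.0159]
tool_rot: [-2.19, -2.253, -0.001]
ft_force: [-1.7, 0.0, 1.4]
grip_width: 0.005
grip_force: 0.1
```

Run:
```python
from look import *
s=look()
print(step(s,F(-.016,-.102,.11),YAW+np.pi/2))
```

```text
22.4 [ 0.52079493 -0.10736113  0.01589635] [-1.7  0.   1.4]
scene green 0.042  26 feeder 0.0229 -0.0011
scene green 0.042  41 feeder 0.0231 -0.1043
scene green 0.024  26 feeder 0.0078 0.007
scene green 0.024  41 feeder 0.008 -0.0988
scene red 0.082  33 feeder 0.0177 0.0779
side green 0.042  55 feeder 0.0101 -0.1139
side green 0.024  55 feeder 0.0133 -0.0942
side orange 0.042  22 feeder -0.0458 -0.0539
(array([ 0.005, -0.01 , -0.314]), array([ 0.   , -0.   ,  0.001]))
```

>>> {"fn": "jog_arm", "kwargs": {
  "moves": [0,-0.01,-0.1,0,0,0,-1,0,-0.01,-0.31,0,0,0,-1,0.1,0.03,-0.31,0,0,0,-1,0.27,0.08,-0.31,0,0,0,-1,0.44,0.12,-0.31,0,0,0,-1,0.6,0.12,-0.31,0,0,0,-1,0.7,0.12,-0.31,0,0,0,-1,0.7,0.12,-0.31,0,0,0,-1]
}}

```text
time: 23.5
position: [0.5492, 0.1067, 0.1091]
tool_rot: [-2.184, -2.258, -0.001]
ft_force: [0.0, -0.2, -0.1]
grip_width: 0.001
grip_force: 0.0
```

Run:
```python
from look import *
s=look()
for a in((.02,.106,.044),(.02,.07,.044)):print(step(s,F(*a),YAW+np.pi/2))
a=cv2.resize(ctrl.get_image("side")["pixels"][190:310,240:380],(400,340),interpolation=3);b=cv2.resize(ctrl.get_image("scene")["pixels"][195:295,190:350],(400,340),interpolation=3)
cv2.imwrite("pics/s5.png",np.hstack([a,b])[:,:,::-1])
```

```text
23.5 [0.54923617 0.10667829 0.10910388] [ 0.  -0.2 -0.1]
scene green 0.042  25 feeder 0.0225 -0.0011
scene green 0.042  47 feeder 0.0203 -0.105
scene green 0.024  25 feeder 0.0074 0.0069
scene green 0.024  47 feeder 0.0051 -0.0995
scene orange 0.042  38 feeder -0.04 -0.049
scene red 0.082  32 feeder 0.0177 0.0779
side green 0.042  48 feeder 0.003 -0.016
side green 0.042  52 feeder 0.0094 -0.1148
side green 0.024  48 feeder 0.0061 0.0061
side green 0.024  52 feeder 0.0126 -0.0951
side orange 0.042  62 feeder -0.0412 -0.0512
side red 0.082  45 feeder 0.0182 0.0772
(array([-0.012, -0.004,  0.217]), array([ 0.   , -0.001,  0.006]))
(array([-0.132, -0.005,  0.217]), array([ 0.   , -0.001,  0.006]))
```

View pics/s5.png

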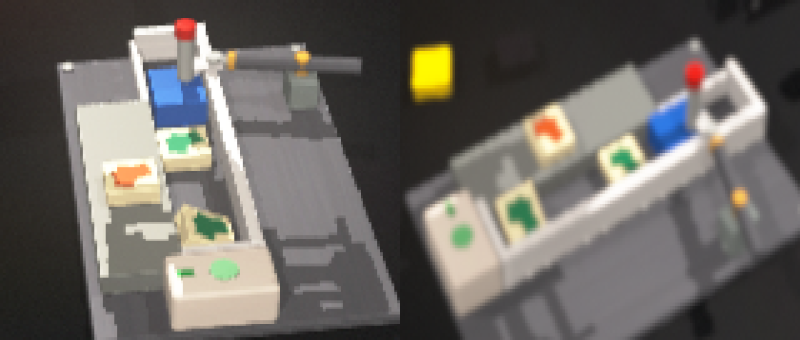

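The second block (side crop at about (205,225)) came to rest tilted, while the first lies flat and the clay is untouched. A close wrist view should show how it leans.

>>> {"fn": "jog_arm", "kwargs": {
  "moves": [-0.18,0,-0.05,0,0,0,-1,-0.36,0,-0.05,0,0,0,-1,-0.54,0,-0.05,0,0,0,-1,-0.72,0,-0.03,0,0,0,-1,-0.85,0,0,0,0,0,-1,-0.95,0,0,0,0,0,-1,-0.95,0,0,0,0,0,-1,-0.95,0,0,0,0,0,-1]
}}

```text
time: 24.7
position: [0.5578, -0.1814, 0.1089]
tool_rot: [-2.191, -2.251, -0.0]
ft_force: [-0.7, 0.3, 0.2]
grip_width: 0.004
grip_force: 0.0
```

Run:
```python
from look import *
s=ctrl.get_state();t=(s["position"],s["tool_rot"]);print(t[0])
w=ctrl.get_image("wrist");S=ctrl.get_image("scene");D=ctrl.get_image("side")
g=[uv for uv,a in blobs(w["pixels"],"green",None,60)];print(blobs(w["pixels"],"green",None,60))
near=lambda i,z:[uv for uv,a in blobs(i["pixels"],"green",None,10) if abs(onz(i,uv,.03)[1]+.105)<.02 and .5<onz(i,uv,.03)[0]<.57]
gs,gd=near(S,0),near(D,0);print(gs,gd)
for u in gs:
  for v in gd: print("scene-side",tri(*ray(S,u),*ray(D,v)))
for u in g:
  for v in gd+gs:
    print("w",u,[tri(*ray(w,u,t),*ray(k,v)) for k in((D,) if v in gd else (S,))])
print("expected px",proj(w,F(.005,-.1,.024),t))
np.savez("w3.npz",pos=t[0],rot=t[1],**w)
u,v=map(int,proj(w,F(.005,-.1,.024),t));y0,x0=max(0,v-90),max(0,u-120);cr=w["pixels"][y0:y0+180,x0:x0+240];print(x0,y0)
cv2.imwrite("pics/w3.png",cv2.resize(cr,None,fx=3,fy=3,interpolation=3)[:,:,::-1])
```

```text
[ 0.55783925 -0.18135452  0.1089393 ]
[((np.float64(269.4), np.float64(111.1)), 808), ((np.float64(271.4), np.float64(189.7)), 441), ((np.float64(236.6), np.float64(190.0)), 99)]
[(np.float64(238.6), np.float64(257.4))] [(np.float64(312.7), np.float64(269.4))]
scene-side (array([ 0.54480447, -0.10477656,  0.03046555]), np.float64(0.0007928835600381433))
w (np.float64(269.4), np.float64(111.1)) [(array([ 0.54575548, -0.10415591,  0.02932349]), np.float64(0.0012581629130994129))]
w (np.float64(269.4), np.float64(111.1)) [(array([ 0.54634372, -0.10466179,  0.03258061]), np.float64(0.0008586538455303673))]
w (np.float64(271.4), np.float64(189.7)) [(array([ 0.54429361, -0.15520792,  0.07528147]), np.float64(0.01205270194733198))]
w (np.float64(271.4), np.float64(189.7)) [(array([ 0.56309097, -0.13521153,  0.07259644]), np.float64(0.0488690636727841))]
w (np.float64(236.6), np.float64(190.0)) [(array([ 0.53238319, -0.15700295,  0.0790472 ]), np.float64(0.011136091788130317))]
w (np.float64(236.6), np.float64(190.0)) [(array([ 0.54320073, -0.13451229,  0.05844629]), np.float64(0.0628460473398612))]
expected px (np.float64(259.95209726703615), np.float64(109.58925671960728))
139 19
```

View pics/w3.png

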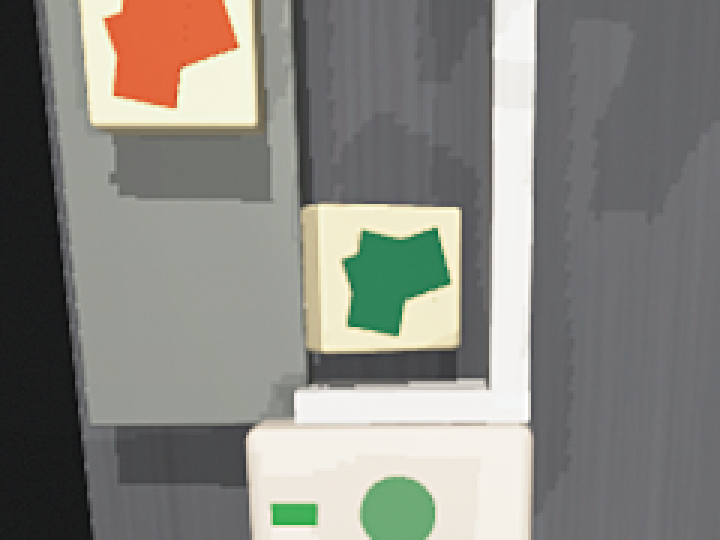

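The block leans about 18° nose-down, its rear edge caught on the near track wall at z ≈ 22 mm. I'll press gently on its rear half from above to lay it flat.

Run:
```python
from look import *
s=ctrl.get_state()
for z in(.11,.03,.018,.004):print(step(s,F(.004,-.101,z),YAW+np.pi/2))
```

```text
(array([ 0.255, -0.061, -0.003]), array([ 0.   , -0.   ,  0.003]))
(array([ 0.255, -0.061,  0.264]), array([ 0.   , -0.   ,  0.003]))
(array([ 0.255, -0.061,  0.304]), array([ 0.   , -0.   ,  0.003]))
(array([ 0.255, -0.061,  0.351]), array([ 0.   , -0.   ,  0.003]))
```

>>> {"fn": "jog_arm", "kwargs": {
  "moves": [0.15,-0.061,0,0,0,0,-1,0.255,-0.061,0,0,0,0,-1,0.255,-0.061,0.12,0,0,0,-1,0.255,-0.061,0.23,0,0,0,-1,0.255,-0.061,0.28,0,0,0,-1,0.255,-0.061,0.29,0,0,0,-1,0.255,-0.061,0.3,0,0,0,-1,0.255,-0.061,0.31,0,0,0,-1]
}}

```text
time: 25.85
position: [0.539, -0.1058, 0.0176]
tool_rot: [2.189, 2.25, 0.001]
ft_force: [-3.7, 0.0, 16.5]
grip_width: 0.003
grip_force: 6.5
```

>>> {"fn": "jog_arm", "kwargs": {
  "moves": [0,0,0.007,0,0,0,-1,0,0,0.014,0,0,0,-1,0,0,0.021,0,0,0,-1,0,0,0.028,0,0,0,-1,0,0,0.034,0,0,0,-1,0,0,0.04,0,0,0,-1,0,0,0.04,0,0,0,-1,0,0,0.04,0,0,0,-1]
}}

```text
time: 26.85
position: [0.5377, -0.1056, 0.0039]
tool_rot: [2.19, 2.252, -0.0]
ft_force: [0.1, -0.1, 1.4]
grip_width: 0.008
grip_force: 0.0
```

>>> {"fn": "jog_arm", "kwargs": {
  "moves": [0,0,-0.1,0,0,0,-1,0,0,-0.3,0,0,0,-1,0.1,0.02,-0.35,0,0,0,-1,0.27,0.055,-0.35,0,0,0,-1,0.44,0.055,-0.35,0,0,0,-1,0.6,0.055,-0.35,0,0,0,-1,0.69,0.055,-0.35,0,0,0,-1,0.69,0.055,-0.35,0,0,0,-1]
}}

```text
time: 27.85
position: [0.548, 0.1048, 0.1092]
tool_rot: [-2.184, -2.257, -0.002]
ft_force: [-0.0, -0.1, 0.3]
grip_width: 0.007
grip_force: 0.0
```

```bash
cat >> look.py <<'E'
def tri_all():
    S=ctrl.get_image("scene");D=ctrl.get_image("side")
    for c,z in(("green",.03),("orange",.042),("red",.082)):
      for u,a in blobs(S["pixels"],c,None,10):
        for v,b in blobs(D["pixels"],c,None,10):
          p,e=tri(*ray(S,u),*ray(D,v));q=p[:2]-O
          x=q[0]*np.cos(YAW)+q[1]*np.sin(YAW);y=q[1]*np.cos(YAW)-q[0]*np.sin(YAW)
          if e<.004 and abs(x)<.06 and -.135<y<.1:print(c,"feeder",x.round(4),y.round(4),"z",p[2].round(4),"gap",e.round(4))
E
python3 - <<'E'
from look import *
s=ctrl.get_state();print(s["position"]);tri_all()
for a in((.02,.107,.044),(.02,.07,.044)):print(step(s,F(*a),YAW+np.pi/2))
E
```

```text
[0.54798003 0.10478013 0.10922651]
green feeder 0.0063 0.0075 z 0.0228 gap 0.0001
green feeder 0.0079 -0.1014 z 0.0229 gap 0.0
orange feeder -0.0411 -0.0492 z 0.0405 gap 0.0004
red feeder 0.0181 0.0776 z 0.082 gap 0.0006
(array([-0.003,  0.   ,  0.217]), array([ 0.   , -0.001,  0.006]))
(array([-0.126, -0.   ,  0.217]), array([ 0.   , -0.001,  0.006]))
```

Both blocks are flat on the floor, fragments at z ≈ 23 mm. Now tripping the follower forward.

>>> {"fn": "jog_arm", "kwargs": {
  "moves": [0,0,0.1,0,0,0,-1,0,0,0.19,0,0,0,-1,0,0,0.217,0,0,0,-1,-0.03,0,0.217,0,0,0,-1,-0.06,0,0.217,0,0,0,-1,-0.09,0,0.217,0,0,0,-1,-0.12,0,0.217,0,0,0,-1,-0.14,0,0.217,0,0,0,-1]
}}

```text
time: 28.95
position: [0.5502, 0.0576, 0.0444]
tool_rot: [2.19, 2.249, -0.001]
ft_force: [-0.2, -0.4, 0.5]
grip_width: 0.003
grip_force: 0.0
```

>>> {"fn": "jog_arm", "kwargs": {
  "moves": [0,0,0,0,0,0,-1,0.04,0,0,0,0,0,-1,0.06,0,-0.1,0,0,0,-1,0.06,0,-0.2,0,0,0,-1,0.06,0,-0.3,0,0,0,-1,0.06,0,-0.35,0,0,0,-1,0.06,0,-0.35,0,0,0,-1,0.06,0,-0.35,0,0,0,-1]
}}

```text
time: 29.95
position: [0.5483, 0.0777, 0.1476]
tool_rot: [-2.189, -2.252, 0.002]
ft_force: [-0.8, 0.5, -0.3]
grip_width: 0.005
grip_force: 0.0
```

Run:
```python
from look import *
s=ctrl.get_state();print(s["time"],s["position"],s["ft_force"]);tri_all()
```

```text
29.95 [0.54831684 0.07773256 0.14757194] [-0.81870334  0.50580211 -0.32252471]
green feeder 0.0073 -0.075 z 0.0227 gap 0.0005
green feeder 0.0094 -0.111 z 0.0255 gap 0.0017
orange feeder -0.0402 -0.0483 z 0.0407 gap 0.0002
red feeder 0.0191 -0.0224 z 0.0804 gap 0.0004
```

The follower has closed: cap at feeder y −22.4 mm means a joint value of about 0.072. I'll check the front block's flatness with one numeric wrist measurement.

>>> {"fn": "jog_arm", "kwargs": {
  "moves": [-0.18,0,0,0,0,0,-1,-0.36,0,0,0,0,0,-1,-0.54,0,0,0,0,0,-1,-0.72,0,0,0,0,0,-1,-0.88,0,0,0,0,0,-1,-0.88,0,0.05,0,0,0,-1,-0.88,0,0.05,0,0,0,-1,-0.88,0,0.05,0,0,0,-1]
}}

```text
time: 31.05
position: [0.5566, -0.1841, 0.1337]
tool_rot: [-2.187, -2.254, -0.001]
ft_force: [0.5, -1.0, 0.7]
grip_width: 0.005
grip_force: 0.0
```

Run:
```python
from look import *
s=ctrl.get_state();t=(s["position"],s["tool_rot"]);w=ctrl.get_image("wrist");tri_all();S=ctrl.get_image("scene");D=ctrl.get_image("side")
for n,i in(("w",w),("S",S),("D",D)):
  h=cv2.cvtColor(i["pixels"],cv2.COLOR_RGB2HSV);m=cv2.inRange(h,np.array((55,90,50)),np.array((90,255,255)))
  for uv,a in blobs(i["pixels"],"green",None,10):
    p=onz(i,uv,.024,t);q=p[:2]-O
    if .5<p[0]<.57 and -.135<p[1]<-.05: print(n,np.round(uv,1),a,p.round(4),"feeder y",(q[1]-q[0]*YAW).round(4),"colour",i["pixels"][int(uv[1]),int(uv[0])])
gw=[u for u,a in blobs(w["pixels"],"green",None,100)]
for u in gw:
  for k in(S,D):
    for v,a in blobs(k["pixels"],"green",None,10):
      p,e=tri(*ray(w,u,t),*ray(k,v))
      if e<.003:print("w",np.round(u,0),p.round(4),e.round(4))
```

```text
green feeder 0.0074 -0.0747 z 0.0225 gap 0.0006
green feeder 0.0095 -0.1108 z 0.0256 gap 0.0013
orange feeder -0.0402 -0.0483 z 0.0407 gap 0.0002
red feeder 0.015 -0.0204 z 0.0762 gap 0.0007
w [268.1  74.4] 763 [ 0.5421 -0.0775  0.024 ] feeder y -0.0743 colour [ 61 156 109]
w [268.9 118.9] 682 [ 0.5436 -0.1136  0.024 ] feeder y -0.1105 colour [ 60 155 107]
S [248.4 254.4] 34 [ 0.5411 -0.0786  0.024 ] feeder y -0.0754 colour [ 53 158 103]
S [234.7 260.3] 35 [ 0.5429 -0.1141  0.024 ] feeder y -0.1109 colour [ 56 158 103]
D [309.  263.8] 56 [ 0.5403 -0.0801  0.024 ] feeder y -0.0768 colour [105 215 150]
D [312.3 273.8] 35 [ 0.5435 -0.1115  0.024 ] feeder y -0.1083 colour [104 215 150]
w [268.  74.] [ 0.5419 -0.0782  0.0249] 0.0014
w [268.  74.] [ 0.5413 -0.0771  0.0212] 0.0013
w [269. 119.] [ 0.5434 -0.1139  0.0245] 0.0007
w [269. 119.] [ 0.5434 -0.1135  0.0259] 0.0004
w [274. 180.] [ 0.5493 -0.1635  0.0446] 0.0005
```

The heights (≈0.0245 m), shading and spacing of the two blocks match a flat pair, and the clay is still in place. The robot is clear, so I'll hand in.

```bash
python3 -c "
from bench import ctrl
print(ctrl.close_job())"
```

```text
the job is handed in; nothing more can be done
None
```

The job is handed in with no verdict returned: by my last measurements both bronze blocks lie flat, fragment up, pressed against the front stop (follower at about 0.072 m), the clay block is within about 2 mm of where it started, and I touched none of the bottle, jar or brush.

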